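# Pin the crank on the candy roller

## Task

Fit the hand crank of the candy drop roller for the day's work: take the linch pin (the one with the ring) from the wooden parts stand, push it from above down through the crank's boss and the shaft until its collar sits on the boss, then flip its sprung ring down over the free end of the boss until it snaps shut under the pin. The crank was only slipped on and is not quite far enough in, so feel for the hidden hole in the shaft, do not force the pin, and leave the other things on the table alone.

Things in the scene. Friction and masses are not known exactly. Their poses are not given: they have to be found in the camera images.
- linch_pin: Steel linch pin with a ring, 93 g, upright in one of the stand's holes (1.2 mm play; lift 45 mm). Origin: underside of its collar, z up. Round stem 10 mm thick below. Collar 17 mm wide, 4 mm thick; above it a 14 x 14 mm head (sides along x, y) up to 28 mm over the origin. Ring (56 mm over wire centres, 4 mm wire) goes through the head along x, 8 mm up; open it lies level toward +y: grip above it.
- pin_nose (a point): Lowest point of the pin's half-round nose, 42 mm below the origin of the linch pin.
- pin_ring (a joint): Angle of the sprung ring: 0 open (level, square to the pin), 1.571 shut (hanging down in the plane of the pin, bow under its nose). The spring is over-centre: it holds the ring open, resists with up to about 5 N at the bow, and past half way (0.8 rad) throws the ring shut by itself.
- ring_bow (a point): Middle of the ring's bow on the wire's centre line, 56 mm from the ring's hinge in the pin's head; moves with the ring. The ring can shut only if it points outward over the free end of the boss, along +y of hub_hole.
- hub_hole (a point): Centre of the mouth of the upright 12 mm hole in the top face of the crank's square boss, 164 mm above the table; moves with the crank. z up along the hole, y outward along the shaft. Boss 26 mm wide, 28 mm high, top wall 5 mm. Inside is the 18 mm square shaft with an 11.5 mm through hole in the same upright plane, hidden. When home the pin's nose stands out 14 mm below the boss.
- boss_end (a point): Middle of the outer (free) end face of the boss, 16 mm outward from the hole. At the start the boss is 4 to 14 mm too far out (+y) for the holes to line up; how much is unknown. The crank slides inward along the shaft with about 3 N friction, stays where left and does not turn. A stem in the boss's hole, resting lightly on the shaft, can push it inward until it drops in.
- roller_machine: Candy drop roller, fixed: grey side plates, two brass rollers, gears, base 190 x 200 mm, highest parts 218 mm. Origin: centre of the base's underside. +y: direction of the crank shaft, its axis 28 mm to -x of the origin, 150 mm up; side plate's outer face at y 66 mm, boss's hole at y 115 to 130 mm. Crank arm hangs down at the boss's inner end, wooden grip 42 mm up pointing outward.
- parts_stand: Wooden block 70 x 210 mm, 50 mm high, fixed, with three holes 70 mm apart along its y. Origin: centre of its underside.
- knob_pin: Bystander in the stand: plain pin with a round knob, no ring. Origin at the stand's top.
- roller_brush: Bystander in the stand: small white brush, 46 mm tall. Origin at the stand's top.
- tub_a: Bystander: round clear tub of sweets, 84 mm across, 34 mm high. Origin: centre of its underside.
- tub_b: Bystander: round clear tub of sweets, as tub_a.
- packet_a: Bystander: white tent-shaped gift packet, 60 x 70 mm, 85 mm high. Origin: centre of its underside.
- packet_b: Bystander: white tent-shaped gift packet, as packet_a.
- card_block: Bystander: clear acrylic card block, 60 x 70 x 22 mm. Origin: centre of its underside.
- spatula: Bystander: spatula lying flat, 200 mm long.

How it is judged (in metres and radians):
On the way, in this order (a step that is already met when the one before it is completed fails the run):
1. the linch pin is home: collar down on the crank's boss, stem through boss and shaft (z of linch_pin in the frame of hub_hole below 0.003 m and horizontal distance between linch_pin and hub_hole below 0.004 m and angle between the z axis of linch_pin and the z axis of hub_hole, either way round below 0.1 rad), for 0.2 s.
2. the ring is flipped shut under the pin's end (value of joint pin_ring above 1.45 rad), for 0.2 s.
At the end, for the whole second after the job is handed in: The linch pin stands upright (within 0.1 rad) in the crank's boss, through the shaft, its collar within 3 mm of the boss and within 4 mm of the hole's centre, its ring shut (joint above 1.45 rad), at rest (all of step 1 and value of joint pin_ring above 1.45 rad and linear speed of linch_pin below 0.02 m/s); the robot touches nothing.
It fails at once if the pin is forced: more than 60 N between the linch pin and the machine with its crank (contact force between linch_pin and roller_machine above 60 N).
It fails at once if the hand presses on the machine or crank with more than 60 N (contact force between any of the fingers, the arm and roller_machine above 60 N).
It fails at once if another thing on the table or in the stand is moved by more than 20 mm (distance of any of knob_pin, roller_brush, tub_a, tub_b, packet_a, packet_b, card_block, spatula from where it was at the start of the episode above 0.02 m).
It also fails if it takes over 72 s, if anything falls off the work surface, if the arm or the gripper's body presses on something with over 40 N, if the wrist force passes 120 N, or if a joint passes its speed limit or range.

## Robot

A 6-joint arm with a two-finger parallel gripper is mounted at the origin on the work surface. World frame = base frame: x ahead of the robot, y to its left, z up, the work surface at z = 0. Lengths are in m, angles in degrees, forces in N, time in s.
With the tool pointing down it reaches from about 0.325 to 0.775 m from the base axis. Payload 9.3 kg.
Tool frame: the origin (TCP) lies at the very end of the fingers, on their centre line; the grasp point (between the pads) lies 19 mm behind it; z points along the fingers, y is the line along which they close (so a half turn about z gives the same grasp; the last joint's range is limited). The gripper opens to 85 mm and grips with 20 to 120 N. Pads are 22 mm wide; open, the fingers measure 114 mm over their backs; the gripper's body (76 mm by 85 mm) begins 54 mm behind the grasp point. The pads swing forward as they close: fully open they stand 13 mm farther back than shut.
Start: joints at [56.287, 14.817, 1.232, 76.415, 0, 81.257], TCP at [0.232, 0.499, 0.231] pointing down, gripper open.
Joint ranges: [-174.27, 174.27], [-52.1, 104.24], [-59.71, 78.15], [-110.17, 111.67], [-87.03, 83.33], [-180, 180]. Speed limits (degrees/s): [127.2, 127.2, 159.86, 180, 180, 180].

## Interface

Orientations are given as [roll, pitch, yaw] about the fixed x, y, z axes, in that order (R = Rz(yaw) Ry(pitch) Rx(roll)).
In Python, from cell import r gives the robot as it stands. The module is installed in compiled form; this text tells all that it offers.
- The arm moves only by the tool send_rows, never from a script. Its argument "rows" is a list of rows, each a list of 3 entries, a list of its own where there are three numbers: the shift along the tool's x, y, z in mm, then the turn about the tool's z in degrees, then the finger opening in mm, from 0 to 85.4. In form: [[[x, y, z], turn, fingers], ...]. A call has 1 to 8 rows; each row is the pose to reach, as a shift and turn from the pose commanded when the call began, along the tool's axes at that moment; what a row does not reach only later rows make up. A row lasts 1/12 s, in which the tool goes at most 41.7 mm and 7.16 degrees, less where a joint would pass 70% of its speed; a pose out of reach is approached as far as the arm can. A call with a gripper value outside its range is refused whole. The fingers move at their own pace and stop on an object; "newtons" is the grip in N (left out, the last holds). Time passes only in rows, so rows that repeat a pose let the fingers close. It gives the time, the measured TCP pose, the force, the opening and the grip force at its end, in the units of the state.
- r.get_obs(): the state, without advancing time (a new reading comes with each control period).
- r.camera(name): name is "scene" or "top"; returns a dict with "pixels" (400x640x3 uint8, red, green, blue), "range_z" (400x640 float32, m along the optical axis (not along the pixel's ray), 0 where there is no reading), "fx", "fy", "cx", "cy" (pixels), "T" (4x4, takes a point from camera to world coordinates). Camera axes: x right, y down, z forward; pixel columns grow to the right and rows downward; lengths in m; the calibration is good to about 2 mm. A picture is of the moment at which its call begins.
- r.close_job(): hands the job in; it is judged then, once.
The state is a dict: "time": time; "q": joint angles; "joint_velocities": joint speeds; "tau": joint torques, N m; "tool_pos": TCP position; "ee_rot": TCP orientation; "contact_force": force on the tool from outside, world axes, zero at the start; "torque": the same for the moment, N m; "finger_gap": opening from 0.0 (shut) to 1.0 (fully open); "grip_force": force on a finger pad.
Only numpy, scipy, OpenCV 4.12 (cv2) and the standard library are available. Lean on these libraries where they do the work, as an engineer would, in place of code of your own. Each camera call takes 0.05 s, during which the arm holds its last target. There are 200 camera calls.

## Working session

There is one attempt and no reset: what is moved stays moved. The work goes in short steps, Python scripts to look and compute and a tool call to move; the robot and the scene stay as the last step left them, time stands still between calls to the robot, and variables do not carry over. Pictures are saved under pics/ and viewed, at most 10 in all, crops included, and the job is handed in when it is done.

Besides the shell and the picture viewer there is one more tool, called after "Request:" as name(argument=value, ...) on one line, values as JSON. send_rows: Moves the arm, as the interface text tells. Its arguments: {"type":"object","properties":{"rows":{"type":"array"},"newtons":{"type":"number"}},"required":["rows"]}

```bash
mkdir -p pics; python3 - <<'E'
from cell import r
import cv2,numpy as np
for n in("scene","top"):
    c=r.camera(n); np.savez(f"{n}0.npz",**c); cv2.imwrite(f"pics/{n}0.png",c["pixels"][:,:,::-1])
    print(n,c["fx"],c["cx"],c["cy"],np.round(c["T"],3).tolist())
print(r.get_obs())
E
```

```text
scene 417.67368973712314 315.8704241935039 196.08811020340417 [[-0.895, 0.337, -0.292, 0.815], [0.445, 0.699, -0.559, 0.641], [0.016, -0.631, -0.776, 0.872], [0.0, 0.0, 0.0, 1.0]]
top 376.643206686581 318.4604981944153 195.79563281683997 [[-0.007, -0.994, 0.111, 0.42], [-1.0, 0.008, 0.01, 0.092], [-0.011, -0.111, -0.994, 0.944], [0.0, 0.0, 0.0, 1.0]]
{'time': 0.1, 'q': array([ 5.62867950e+01,  1.48470017e+01,  1.19407320e+00,  7.64142159e+01,
       -9.04044580e-04,  8.12554334e+01]), 'joint_velocities': array([-0.10924438, -0.16765478,  0.05238107,  0.00874573, -0.01335273,
       -0.13645461]), 'tau': array([ 6.91729525e-03, -5.56688976e+01,  3.45073020e+01,  1.15658870e-02,
       -7.94006610e-05, -1.00339466e-05]), 'tool_pos': array([0.23204967, 0.49838258, 0.23073145]), 'ee_rot': array([-1.79933499e+02, -9.31439342e-03,  1.55031357e+02]), 'contact_force': array([0.66931416, 0.38988348, 0.40305592]), 'torque': array([-0.01235021,  0.00847489, -0.02137506]), 'grip_force': 0.0, 'finger_gap': 1.00207241356098}
```

View pics/scene0.png

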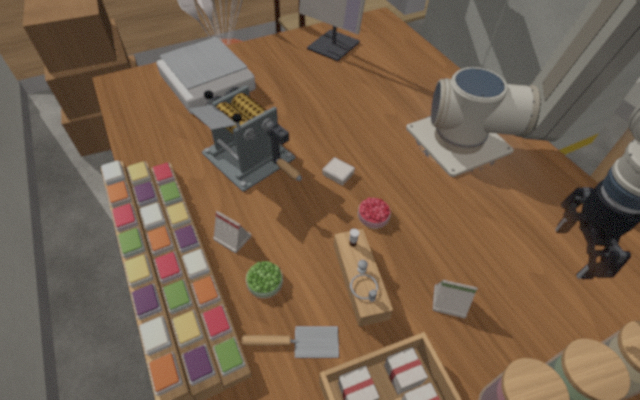

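View pics/top0.png

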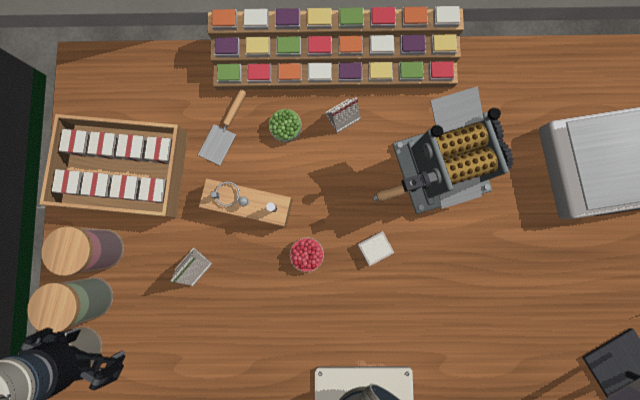

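The stand is at about (245,202) in the top view, with the ring near (228,193). The boss is at about (415,184). I'll zoom in on both.

```bash
cat > h.py <<'E'
import numpy as np
def P(c,u,v,z=None,h=None):
    T=c["T"]; d=np.array([(u-c["cx"])/c["fx"],(v-c["cy"])/c["fy"],1.])
    if h is not None:
        w=T[:3,:3]@d; return T[:3,3]+w*(h-T[2,3])/w[2]
    if z is None: z=c["range_z"][int(round(v)),int(round(u))]
    return T[:3,:3]@(d*z)+T[:3,3]
def cloud(c):
    v,u=np.mgrid[:400,:640]; z=c["range_z"]
    p=np.stack([(u-c["cx"])/c["fx"]*z,(v-c["cy"])/c["fy"]*z,z],-1)
    return p@c["T"][:3,:3].T+c["T"][:3,3]
def proj(c,p):
    q=np.linalg.inv(c["T"])@np.append(p,1); return c["fx"]*q[0]/q[2]+c["cx"],c["fy"]*q[1]/q[2]+c["cy"]
E
python3 - <<'E'
import cv2,numpy as np
from h import *
t=np.load("top0.npz");s=np.load("scene0.npz")
f=lambda c,x,y,w,h:cv2.resize(c["pixels"][y:y+h,x:x+w,::-1],(400,300),interpolation=cv2.INTER_CUBIC)
im=np.vstack([np.hstack([f(t,195,165,100,75),f(t,365,150,100,75)]),np.hstack([f(s,325,225,100,75),f(s,220,105,100,75)])])
cv2.imwrite("pics/crop.png",im)
C=cloud(t)
for n,(x,y,w,h) in dict(stand=(195,165,100,75),boss=(370,165,60,45)).items():
    print(n); Z=(C[y:y+h:3,x:x+w:3,2]*1000).astype(int)
    print("\n".join(" ".join(f"{a:3d}" for a in r) for r in Z))
E
```

```text
stand
  1   0  -3   0  -4   0  -2  -4   1   0  -1  -4   0   0  -3   0   0  -2   1   0   0   0   0  -1  -1  -1   0  -1   0  -1   0   0   0   0
  0   0   1   0  -1   0   0  -3   0  -2  -2  -2  -3  -1   0   0   0   2   0   0   0   0   0  -1   0   0   0   0  -3   0   0  -3  -1   0
  2  -1   0  -2   0   0  -1   2   0  -2  -3   0  -2  -2  -5   0   1   0  -1   0   1  -3   0  -1   0   1   0   1   0   0   0  -2  -2  -2
  0  -1  -2  -1   0   0  -2  -2  -2  -5   0  -1  -1  -2   0   0   0   2   1  -2  -1  -2  -3  -1   0  -1   1   0   0   0  -3   0  -2   1
  0  -1  -3   0   1   0   0   0   0   0   0  -2   0   0   0  -2  -2  -1  -1   0  -2  -1   1   1  -1  -1   1   0   2   0   0  -3  -1   0
  0   0  -1   0  49  46  46   0   0  -1  -1   1  -3  -1   1   2   1   0   0   0   1  -2  -1   0   0   2   0   0  -2   0   2   0   1  -2
  0  -2  -2  -1  47  50  50  52  48  56  49  49  60  53  -1   0  -1  -4   0   0   2  -1  -2  -1   0   0   0   0  -2  -1   0  -2  -2  -2
  1   0   0  48  48  45  46  51  59  49  50  47  48  48  57  47  -2  -2  -2   0   0   0   0   0   2   0  -1   0   1   0   0   0  -1   0
  0   
[... 2810 characters left out ...]
   0  -1   0  -3  -1   0 147 162 162  66 160 163 163 165 164
 -1  -2   0  -1  -2   0   3   0   0  50  53 139 160 161 163 163 163 160 151 158
  0   0   1  -1  -1  47  47  48  51  54  54  53 156 165 147  70  13  10  26  49
  0   0  -1  48  52  55  54  57  51  52  51  48  45   6  13  11  12  12  21  41
  0   0  43  52  52  54  53  51  49  47  43   4   0  -1  12  11  11  11  10  31
  0  42  48  48  51  50  48  -2   0  -3   0   0   0   0   8  10   9  13  13  23
  0  -1   0   0  -2   0   2   0  -2  -1   2   1   0  -2   8  12  13  12  11  20
  0  -2  -1   0   0   1   0   0   0  -1   0  -1   4  -2  -4  13  11  17  12  11
  2  -1   0  -5  -1  -1   0  -1  -2   0   2  -2   1  -2   0  10  19  19   9  11
```

View pics/crop.png

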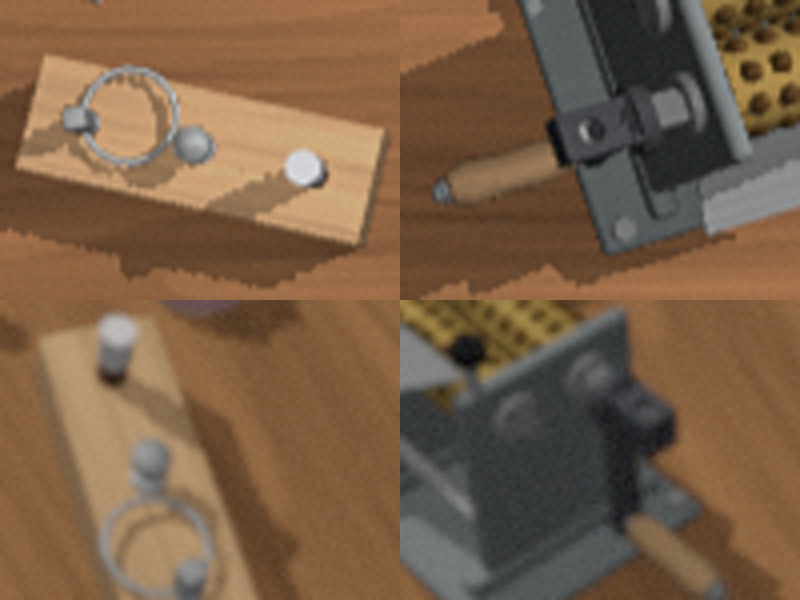

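```bash
cat > m.py <<'E'
import cv2
from h import *
t=np.load("top0.npz");s=np.load("scene0.npz"); C=cloud(t); S=cloud(s); Z=cv2.medianBlur(C[...,2].astype(np.float32),3)
# pin head
for nm,A,c in(("top",C,t),("scene",S,s)):
    u,v=proj(c,[*P(t,215,194.5,h=.078)[:2],.078]); u,v=int(u),int(v); p=A[v-8:v+9,u-8:u+9].reshape(-1,3); p=p[(p[:,2]>.07)&(p[:,2]<.084)]
    print("head",nm,p.mean(0).round(4),(p.max(0)+p.min(0))[:2]/2,len(p))
h1=P(t,215,194.5,h=.078)
g=cv2.cvtColor(t["pixels"],cv2.COLOR_RGB2GRAY)
# ring via depth
reg=C[175:212,208:245].reshape(-1,3); reg=reg[(reg[:,2]>.0535)&(reg[:,2]<.064)]
from scipy.optimize import least_squares
f=least_squares(lambda x:np.hypot(reg[:,0]-x[0],reg[:,1]-x[1])-.028,P(t,227.5,193.75,h=.058)[:2],loss="soft_l1",f_scale=.002)
print("ring",f.x,np.median(abs(f.fun)),len(reg),"pix",P(t,227.5,193.75,h=.058)[:2],"px head",h1)
d=f.x-h1[:2];print("ring dir",np.degrees(np.arctan2(d[1],d[0])),np.hypot(*d))
d=P(t,227.5,193.75,h=.058)[:2]-h1[:2];print("ring dir px",np.degrees(np.arctan2(d[1],d[0])),np.hypot(*d))
# stand
m=((Z>.035)&(Z<.054)).astype(np.uint8); m[:165]=0;m[240:]=0;m[:,:195]=0;m[:,295:]=0
q=np.array([P(t,u,v,h=.05)[:2] for v,u in zip(*np.nonzero(m))],np.float32);print("stand",cv2.minAreaRect(q))
# base edge of machine
e=[]
for v in range(152,205):
    if 184<=v<=200: continue
    k=[u for u in range(385,430) if .007<Z[v,u]<.02 and .007<Z[v,u+1]<.02]
    if k:e.append(P(t,k[0],v,h=.012)[:2])
l=cv2.fitLine(np.array(e,np.float32),cv2.DIST_HUBER,0,.001,.001).ravel();print("base edge dir",l,"yaw",np.degrees(np.arctan2(l[1],l[0])),len(e))
m=((Z>.15)&(Z<.17)).astype(np.uint8); 
b=C[168:196,400:425].reshape(-1,3); b=b[(b[:,2]>.157)&(b[:,2]<.169)][:,:2].astype(np.float32); print("boss rect",cv2.minAreaRect(b))
print("hole top",P(t,413.25,182.5,h=.164),"scene",P(s,282.5,131.25,h=.164))
print("head scene",P(s,325+190/4,225+(565-300)/4,h=.078))
E
python3 m.py
```

```text
head top [0.5243 0.3454 0.0764] [0.52418618 0.34533415] 35
head scene [0.5252 0.3499 0.0758] [0.52497771 0.34958783] 43
ring [0.5274569  0.31821357] 0.0010775747169366051 126 pix [0.5262219  0.31735916] px head [0.5223244  0.34134479 0.078     ]
ring dir -77.48953011345118 0.023693796939773883
ring dir px -80.7704954212729 0.02430022475565697
stand ((0.5096513628959656, 0.2771766483783722), (0.2113906592130661, 0.0728396475315094), 76.91267395019531)
base edge dir [ 0.9607737   0.27733353  0.60124326 -0.10364865] yaw 16.101126 30
boss rect ((0.5397554039955139, -0.1022348403930664), (0.03182760998606682, 0.04679252579808235), 16.445402145385742)
hole top [ 0.53384539 -0.09774993  0.164     ] scene [ 0.53014535 -0.09195493  0.164     ]
head scene [0.52304664 0.34728011 0.078     ]
```

The linch pin head is at about (0.525, 0.3455), with the ring pointing at about -84°. The hub's y axis is at about 106°, and the hole is near (0.536, -0.096). Moving above the pin.

Request:
send_rows(rows=[[[-330,-15,40],-121,45],[[-330,-15,40],-121,45],[[-330,-15,40],-121,45],[[-330,-15,40],-121,45],[[-330,-15,40],-121,45],[[-330,-15,40],-121,45],[[-330,-15,40],-121,45],[[-330,-15,40],-121,45]], newtons=60)

```text
time: 0.77
tool_pos: [0.5126, 0.3517, 0.1926]
ee_rot: [180.0, -0.0, -150.1]
contact_force: [0.2, 1.2, 0.0]
finger_gap: 0.528
grip_force: 0.0
```

Request:
send_rows(rows=[[[0,0,0],-64,45],[[0,0,0],-64,45],[[0,0,0],-64,45],[[0,0,0],-64,45],[[0,0,0],-64,45],[[0,0,0],-64,45],[[0,0,0],-64,45],[[0,0,0],-64,45]])

```text
time: 1.43
tool_pos: [0.5111, 0.3528, 0.1927]
ee_rot: [180.0, -0.0, -92.8]
contact_force: [0.3, 0.2, -0.1]
finger_gap: 0.526
grip_force: 0.0
```

Request:
send_rows(rows=[[[0,0,40],-7,45],[[0,0,80],-7,45],[[0,0,90],-7,45],[[0,0,90],-7,45],[[0,0,90],-7,45]])

```text
time: 1.85
tool_pos: [0.5114, 0.353, 0.1039]
ee_rot: [180.0, -0.0, -86.2]
contact_force: [-0.8, 0.0, 1.0]
finger_gap: 0.525
grip_force: 0.0
```

```bash
cat > two.py <<'E'
import cv2,sys
from cell import r
from h import *
# usage: two.py name x y z : crops of both views around a world point
p=np.array(list(map(float,sys.argv[2:5]))); o=[]
for n in("top","scene"):
    c=r.camera(n); np.savez(f"{n}_{sys.argv[1]}.npz",**c)
    u,v=map(int,proj(c,p)); print(n,"origin",u-25,v-25)
    o.append(cv2.resize(c["pixels"][v-25:v+25,u-25:u+25,::-1],(400,400),interpolation=cv2.INTER_CUBIC))
cv2.imwrite(f"pics/{sys.argv[1]}.png",np.hstack(o)); b=r.get_obs(); print(b["tool_pos"].round(4),b["ee_rot"].round(1),b["contact_force"].round(1))
E
python3 two.py pre 0.525 0.345 0.078
```

```text
top origin 188 168
scene origin 346 265
[0.5123 0.3535 0.1054] [-1.798e+02  1.000e-01 -8.620e+01] [-0.9  0.3 -0.6]
```

View pics/pre.png

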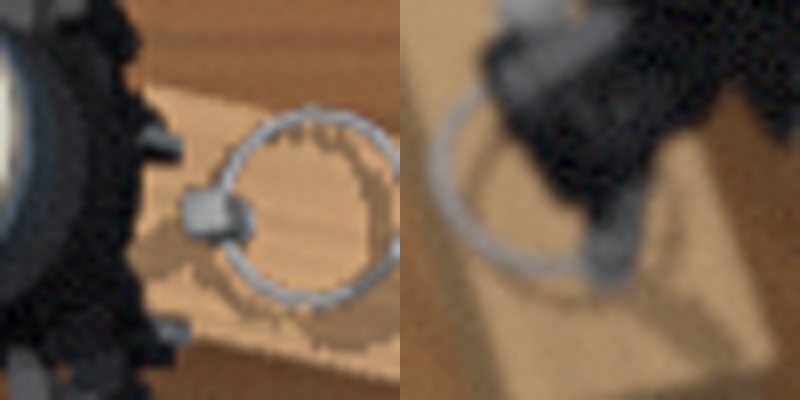

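The top view shows the head's top face at pixel (212.9, 193.5) and the ring centre at (226.2, 193.4). The fingers are about 15 mm off, so I'll correct that, descend and grip.

Request:
send_rows(rows=[[[8,-12,0],-2,45],[[8.5,-12.5,0],-2,45],[[8.5,-12.5,20],-2,45],[[8.5,-12.5,36],-2,45],[[8.5,-12.5,40],-2,45],[[8.5,-12.5,41],-2,45]])

```text
time: 2.45
tool_pos: [0.524, 0.3453, 0.0623]
ee_rot: [180.0, -0.0, -84.2]
contact_force: [0.3, -1.0, 0.6]
finger_gap: 0.524
grip_force: 0.0
```

Request:
send_rows(rows=[[[0,0,0],0,5],[[0,0,0],0,5],[[0,0,0],0,5],[[0,0,0],0,5],[[0,0,0],0,5],[[0,0,0],0,5],[[0,0,0],0,5],[[0,0,0],0,5]], newtons=60)

```text
time: 3.12
tool_pos: [0.5248, 0.3457, 0.0636]
ee_rot: [-179.9, 0.0, -84.2]
contact_force: [-0.9, -1.1, 6.7]
finger_gap: 0.145
grip_force: 58.9
```

Request:
send_rows(rows=[[[0,0,-20],0,5],[[0,0,-50],0,5],[[0,0,-90],0,5],[[0,0,-130],0,5],[[0,0,-160],0,5],[[0,0,-180],0,5],[[0,0,-180],0,5],[[0,0,-180],0,5]])

```text
time: 3.78
tool_pos: [0.5246, 0.3455, 0.2434]
ee_rot: [-179.9, 0.1, -84.2]
contact_force: [0.7, 0.2, -1.3]
finger_gap: 0.144
grip_force: 59.1
```

```bash
python3 two.py lift 0.525 0.3457 0.23
```

```text
top origin 165 159
scene origin 356 227
[0.5239 0.3451 0.241 ] [179.9  -0.  -84.2] [ 0.8 -0.3 -1.9]
```

View pics/lift.png

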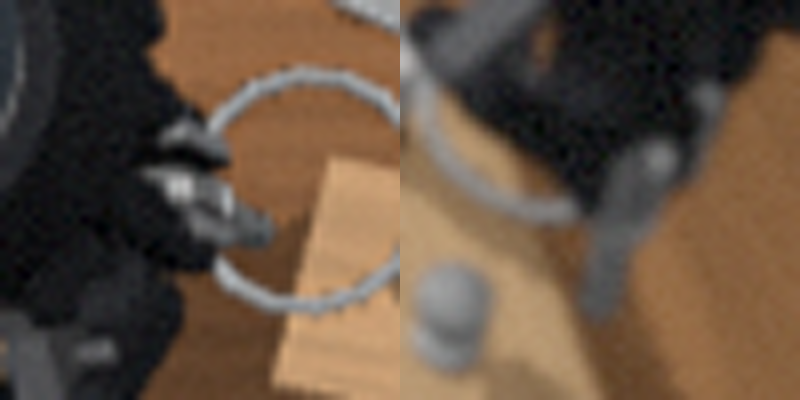

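The pin is held upright with its ring level, and the ring still points away from the gripper. I'm carrying it to just outside the boss and turning it so the ring points outward.

Request:
send_rows(rows=[[[48,5,0],7,5],[[95,11,0],14,5],[[143,16,0],21,5],[[190,22,0],28,5],[[238,27,0],35,5],[[286,33,0],42,5],[[333,38,0],49,5],[[381,44,0],56,5]])

```text
time: 4.55
tool_pos: [0.5189, 0.0102, 0.2407]
ee_rot: [179.9, -0.1, -140.5]
contact_force: [1.4, -0.4, -1.0]
finger_gap: 0.145
grip_force: 59.1
```

Request:
send_rows(rows=[[[0,0,0],7,5],[[0,0,0],14,5],[[0,0,0],21,5],[[0,0,0],28,5],[[0,0,0],35,5],[[0,0,0],42,5],[[0,0,0],49,5],[[0,0,0],56,5]])

```text
time: 5.22
tool_pos: [0.5194, 0.0121, 0.2405]
ee_rot: [-180.0, -0.2, 163.5]
contact_force: [-0.7, -0.4, -0.5]
finger_gap: 0.143
grip_force: 59.1
```

Request:
send_rows(rows=[[[0,0,0],7,5],[[0,0,0],14,5],[[0,0,0],21,5],[[0,0,0],28,5],[[0,0,0],35,5],[[0,0,0],42,5],[[0,0,0],49,5],[[0,0,0],56,5]])

```text
time: 5.88
tool_pos: [0.5194, 0.0121, 0.2405]
ee_rot: [-179.8, -0.1, 107.5]
contact_force: [0.1, -0.4, -0.6]
finger_gap: 0.144
grip_force: 59.1
```

Request:
send_rows(rows=[[[-30,-7,0],1.4,5],[[-55,-14,0],1.4,5],[[-63,-16,0],1.4,5],[[-63,-16,0],1.4,5],[[-63,-16,0],1.4,5]])

```text
time: 6.3
tool_pos: [0.5237, -0.0528, 0.2411]
ee_rot: [-179.9, -0.1, 106.4]
contact_force: [0.4, 0.6, -1.5]
finger_gap: 0.14
grip_force: 59.0
```

```bash
cat > four.py <<'E'
import cv2,sys
from cell import r
from h import *
def crop(c,p,col=(0,255,0)):
    u,v=proj(c,p); x,y=int(u)-20,int(v)-15
    im=cv2.resize(c["pixels"][y:y+30,x:x+40,::-1],(400,300),interpolation=cv2.INTER_CUBIC)
    cv2.drawMarker(im,(int((u-x+.5)*10),int((v-y+.5)*10)),col,cv2.MARKER_CROSS,14,1); return im
b=r.get_obs(); tp=b["tool_pos"]; print(tp.round(4),b["ee_rot"].round(1),b["contact_force"].round(1))
nose=tp-[0,0,.0555]; hub=np.array([.536,-.096,.164])
rows=[]
for n in("top","scene"):
    c=r.camera(n); np.savez(f"{n}_n.npz",**c); rows.append(np.hstack([crop(c,nose),crop(np.load(f"{n}0.npz"),hub)]))
cv2.imwrite("pics/four.png",np.vstack(rows))
E
python3 four.py
```

```text
[ 0.5237 -0.0528  0.2411] [-1.799e+02 -1.000e-01  1.064e+02] [ 0.4  0.6 -1.5]
```

View pics/four.png

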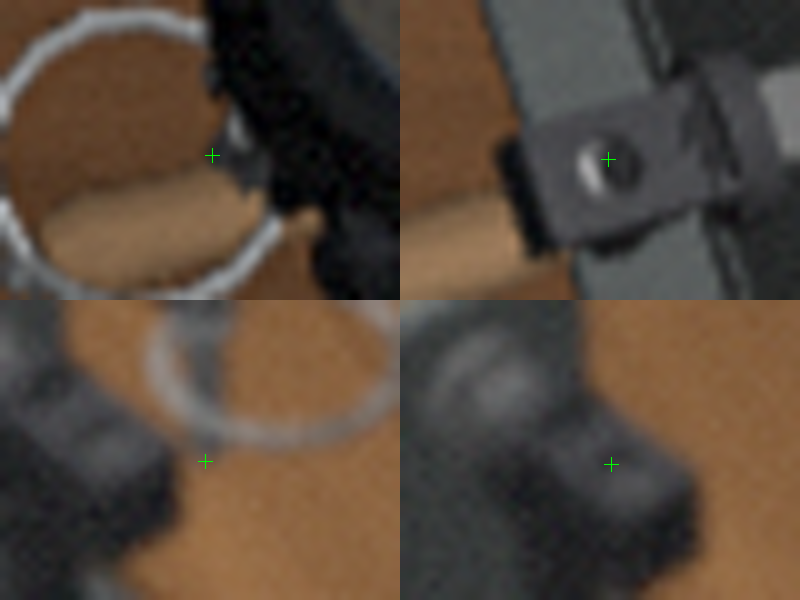

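```bash
python3 - <<'E'
from h import *
tp=np.array([.5237,-.0528,.2411]); yh=np.radians(106.1); ex=np.array([np.cos(yh-np.pi/2),np.sin(yh-np.pi/2)]); ey=np.array([np.cos(yh),np.sin(yh)])
for n in("top","scene"):
    c=np.load(f"{n}_n.npz"); A=cloud(c).reshape(-1,3); d=A[:,:2]-tp[:2]; x=d@ex; y=d@ey
    for lo,hi in((.175,.187),(.187,.199),(.199,.211),(.211,.223)):
        k=(abs(x)<.012)&(abs(y)<.014)&(A[:,2]>lo)&(A[:,2]<hi)
        if k.sum(): print(n,lo,k.sum(),"x %.1f..%.1f y %.1f..%.1f mean %.1f %.1f"%tuple(1000*a for a in(x[k].min(),x[k].max(),y[k].min(),y[k].max(),x[k].mean(),y[k].mean())), A[k,2].min().round(4))
    # ring
    k=(abs(x)<.035)&(y>.008)&(y<.065)&(A[:,2]>.215)&(A[:,2]<.25); print(n,"ring z",np.median(A[k,2]).round(4),"y max",np.percentile(y[k],97).round(4),"x range",np.percentile(x[k],[2,98]).round(4),k.sum())
    v=np.array([c["T"][0,3]-tp[0],c["T"][1,3]-tp[1]]);v/=np.hypot(*v);print("cam dir hub xy",v@ex,v@ey)
# boss footprint, both cams, hub frame about (.535,-.096)
for n in("top","scene"):
    A=cloud(np.load(f"{n}0.npz")).reshape(-1,3); d=A[:,:2]-[.535,-.096]; x=d@ex;y=d@ey
    k=(abs(x)<.02)&(y>-.012)&(y<.02)&(abs(A[:,2]-.164)<.005)
    print(n,"boss x",np.percentile(x[k],[1,99])*1000,"y max",np.percentile(y[k],99)*1000,"z",np.median(A[k,2]),k.sum())
E
```

```text
top 0.187 4 x -3.4..2.9 y 0.9..1.9 mean -1.0 1.4 0.1926
top 0.199 6 x -3.0..3.6 y 0.1..2.0 mean 0.1 1.4 0.2
top ring z 0.2367 y max 0.0537 x range [-0.0291  0.0276] 146
cam dir hub xy -0.33286786704624016 0.9429734795253186
scene 0.187 12 x 0.0..6.4 y -1.9..5.1 mean 3.4 2.2 0.187
scene 0.199 9 x -0.3..5.3 y -1.4..5.3 mean 2.5 2.8 0.1995
scene 0.211 17 x -0.6..5.9 y -0.3..6.1 mean 3.0 3.1 0.2122
scene ring z 0.2368 y max 0.0568 x range [-0.0277  0.0289] 113
cam dir hub xy 0.6273509207096425 0.7787366835360743
top boss x [-12.87793939  12.68079953] y max 15.719582320160855 z 0.16326128130175688 149
scene boss x [-11.86663285  14.2849406 ] y max 19.322800131018536 z 0.16281768276611308 91
```

Request:
send_rows(rows=[[[-20,-0.5,0],0.3,5],[[-38,-1,0],0.3,5],[[-42,-1,0],0.3,5],[[-42,-1,0],0.3,5],[[-42,-1,8],0.3,5],[[-42,-1,15],0.3,5],[[-42,-1,18],0.3,5],[[-42,-1,18],0.3,5]])

```text
time: 7.07
tool_pos: [0.5344, -0.0926, 0.223]
ee_rot: [-179.9, -0.1, 106.2]
contact_force: [0.4, 0.3, -1.2]
finger_gap: 0.147
grip_force: 59.0
```

Request:
send_rows(rows=[[[0,0,1],0,5],[[0,0,2],0,5],[[0,0,2],0,5]])

```text
time: 7.32
tool_pos: [0.5351, -0.0933, 0.2222]
ee_rot: [180.0, 0.0, 106.1]
contact_force: [-0.7, -0.1, 0.2]
finger_gap: 0.144
grip_force: 59.0
```

Request:
send_rows(rows=[[[0,0,1],0,5],[[0,0,2],0,5],[[0,0,2],0,5]])

```text
time: 7.57
tool_pos: [0.535, -0.0935, 0.2201]
ee_rot: [-180.0, -0.0, 106.1]
contact_force: [0.7, -0.0, -1.2]
finger_gap: 0.139
grip_force: 59.0
```

Request:
send_rows(rows=[[[0,0,1],0,5],[[0,0,2],0,5],[[0,0,2],0,5]])

```text
time: 7.82
tool_pos: [0.535, -0.0935, 0.218]
ee_rot: [-180.0, -0.0, 106.1]
contact_force: [-1.5, 0.5, -0.3]
finger_gap: 0.143
grip_force: 59.0
```

Request:
send_rows(rows=[[[0,0,1],0,5],[[0,0,1.5],0,5],[[0,0,1.5],0,5]])

```text
time: 8.07
tool_pos: [0.535, -0.0935, 0.2165]
ee_rot: [-180.0, -0.0, 106.1]
contact_force: [0.5, 0.5, -0.7]
finger_gap: 0.139
grip_force: 59.0
```

Request:
send_rows(rows=[[[0,0,0.7],0,5],[[0,0,1.2],0,5],[[0,0,1.2],0,5]])

```text
time: 8.32
tool_pos: [0.535, -0.0934, 0.2153]
ee_rot: [-180.0, -0.0, 106.1]
contact_force: [0.6, 0.4, -0.4]
finger_gap: 0.144
grip_force: 59.0
```

Request:
send_rows(rows=[[[0,0,0.5],0,5],[[0,0,0.8],0,5],[[0,0,0.8],0,5]])

```text
time: 8.57
tool_pos: [0.535, -0.0934, 0.2146]
ee_rot: [-180.0, -0.0, 106.1]
contact_force: [0.8, 0.2, -1.2]
finger_gap: 0.144
grip_force: 59.0
```

Request:
send_rows(rows=[[[0,0,0.5],0,5],[[0,0,0.8],0,5],[[0,0,0.8],0,5]])

```text
time: 8.82
tool_pos: [0.5351, -0.0935, 0.214]
ee_rot: [180.0, 0.0, 106.1]
contact_force: [0.4, 0.4, 1.4]
finger_gap: 0.145
grip_force: 59.3
```

Request:
send_rows(rows=[[[0,0,0.5],0,5],[[0,0,0.8],0,5],[[0,0,0.8],0,5]])

```text
time: 9.07
tool_pos: [0.5352, -0.0935, 0.2136]
ee_rot: [180.0, 0.0, 106.1]
contact_force: [-1.2, 0.5, 4.2]
finger_gap: 0.144
grip_force: 59.8
```

The nose went 5 mm in and rests on the shaft at about 5 N. Now I'll slide it inward.

Request:
send_rows(rows=[[[-0.7,0,0],0,5],[[-1.4,0,0],0,5],[[-2,0,0],0,5],[[-2,0,0],0,5]])

```text
time: 9.4
tool_pos: [0.5355, -0.0952, 0.213]
ee_rot: [-180.0, -0.0, 106.1]
contact_force: [-0.5, 1.2, 2.7]
finger_gap: 0.144
grip_force: 59.5
```

Request:
send_rows(rows=[[[-0.7,0,0],0,5],[[-1.4,0,0],0,5],[[-2,0,0],0,5],[[-2,0,0],0,5]])

```text
time: 9.73
tool_pos: [0.536, -0.0973, 0.2127]
ee_rot: [-180.0, -0.0, 106.1]
contact_force: [-1.7, 1.6, 0.4]
finger_gap: 0.144
grip_force: 59.3
```

Request:
send_rows(rows=[[[-0.7,0,0],0,5],[[-1.4,0,0],0,5],[[-2,0,0],0,5],[[-2,0,0],0,5]])

```text
time: 10.07
tool_pos: [0.5367, -0.0993, 0.2128]
ee_rot: [-180.0, -0.0, 106.1]
contact_force: [-1.0, 2.0, -2.1]
finger_gap: 0.139
grip_force: 59.0
```

Request:
send_rows(rows=[[[0,0,0.7],0,5],[[0,0,1.2],0,5],[[0,0,1.2],0,5]])

```text
time: 10.32
tool_pos: [0.5367, -0.0992, 0.2118]
ee_rot: [-180.0, 0.0, 106.1]
contact_force: [-0.8, 1.5, -0.4]
finger_gap: 0.139
grip_force: 59.2
```

Request:
send_rows(rows=[[[0,0,0.7],0,5],[[0,0,1.5],0,5],[[0,0,1.5],0,5]])

```text
time: 10.57
tool_pos: [0.5367, -0.0992, 0.2102]
ee_rot: [-180.0, -0.0, 106.1]
contact_force: [-1.3, 1.9, 0.2]
finger_gap: 0.14
grip_force: 59.2
```

Request:
send_rows(rows=[[[-0.5,0,0],0,5],[[-1,0,0],0,5],[[-1,0,0],0,5]])

```text
time: 10.82
tool_pos: [0.5369, -0.1, 0.2103]
ee_rot: [-180.0, -0.0, 106.1]
contact_force: [-2.2, 3.0, 0.3]
finger_gap: 0.142
grip_force: 59.2
```

Request:
send_rows(rows=[[[0,0,0.8],0,5],[[0,0,1.6],0,5],[[0,0,2],0,5],[[0,0,2],0,5]])

```text
time: 11.15
tool_pos: [0.5369, -0.1, 0.2083]
ee_rot: [-180.0, -0.0, 106.1]
contact_force: [-1.8, 3.6, 0.6]
finger_gap: 0.143
grip_force: 59.3
```

The nose is in the shaft hole. I'm continuing down and watching the force.

Request:
send_rows(rows=[[[0,0,1],0,5],[[0,0,2],0,5],[[0,0,3],0,5],[[0,0,3],0,5]])

```text
time: 11.48
tool_pos: [0.5369, -0.1, 0.2051]
ee_rot: [-180.0, -0.0, 106.1]
contact_force: [-2.4, 4.2, 0.9]
finger_gap: 0.142
grip_force: 59.3
```

Request:
send_rows(rows=[[[0,0,1],0,5],[[0,0,2],0,5],[[0,0,3],0,5],[[0,0,4],0,5],[[0,0,4],0,5]])

```text
time: 11.9
tool_pos: [0.5369, -0.1, 0.2012]
ee_rot: [-180.0, -0.0, 106.1]
contact_force: [-2.7, 4.1, 1.2]
finger_gap: 0.139
grip_force: 59.3
```

Request:
send_rows(rows=[[[0.5,0,1.5],0,5],[[0.5,0,3],0,5],[[0.5,0,4.5],0,5],[[0.5,0,6],0,5],[[0.5,0,6],0,5]])

```text
time: 12.32
tool_pos: [0.5368, -0.0996, 0.195]
ee_rot: [-180.0, -0.0, 106.1]
contact_force: [-2.6, 4.1, -0.5]
finger_gap: 0.141
grip_force: 59.1
```

Request:
send_rows(rows=[[[0,0,1.5],0,5],[[0,0,3],0,5],[[0,0,4.5],0,5],[[0,0,6],0,5],[[0,0,6],0,5]])

```text
time: 12.73
tool_pos: [0.5367, -0.0995, 0.1891]
ee_rot: [-180.0, -0.0, 106.1]
contact_force: [-3.2, 5.0, 0.3]
finger_gap: 0.145
grip_force: 59.2
```

Request:
send_rows(rows=[[[0,0,1.5],0,5],[[0,0,3],0,5],[[0,0,4.5],0,5],[[0,0,6],0,5],[[0,0,6],0,5]])

```text
time: 13.15
tool_pos: [0.5367, -0.0994, 0.1831]
ee_rot: [-180.0, -0.0, 106.1]
contact_force: [-3.6, 5.9, 0.8]
finger_gap: 0.141
grip_force: 59.2
```

Request:
send_rows(rows=[[[0.4,0,1.3],0,5],[[0.4,0,2.6],0,5],[[0.4,0,4],0,5],[[0.4,0,4],0,5]])

```text
time: 13.48
tool_pos: [0.5366, -0.0992, 0.1791]
ee_rot: [-180.0, -0.0, 106.1]
contact_force: [-2.3, 3.9, 0.3]
finger_gap: 0.141
grip_force: 59.2
```

Request:
send_rows(rows=[[[0,0,0.6],0,5],[[0,0,1.2],0,5],[[0,0,1.2],0,5]])

```text
time: 13.73
tool_pos: [0.5366, -0.0992, 0.178]
ee_rot: [-180.0, -0.0, 106.1]
contact_force: [-2.6, 5.3, 1.5]
finger_gap: 0.145
grip_force: 59.4
```

Request:
send_rows(rows=[[[0,0,0.5],0,5],[[0,0,0.9],0,5],[[0,0,0.9],0,5]])

```text
time: 13.98
tool_pos: [0.5367, -0.0992, 0.1777]
ee_rot: [180.0, 0.0, 106.1]
contact_force: [-3.4, 5.5, 6.3]
finger_gap: 0.144
grip_force: 60.0
```

The collar is seated at about 7 N. Releasing the pin and lifting.

Request:
send_rows(rows=[[[0,0,0],0,32],[[0,0,0],0,32],[[0,0,0],0,32],[[0,0,0],0,32],[[0,0,-20],0,32],[[0,0,-50],0,32],[[0,0,-60],0,32],[[0,0,-60],0,32]])

```text
time: 14.65
tool_pos: [0.538, -0.0999, 0.2399]
ee_rot: [179.8, 0.2, 106.1]
contact_force: [-0.5, -0.2, 0.4]
finger_gap: 0.375
grip_force: 0.0
```

Request:
send_rows(rows=[[[40,0,0],0,0],[[80,0,0],0,0],[[110,0,0],0,0],[[110,0,0],0,0],[[110,0,0],0,0]])

```text
time: 15.07
tool_pos: [0.5057, 0.0075, 0.2367]
ee_rot: [-180.0, 0.0, 106.3]
contact_force: [-0.5, -0.9, -0.5]
finger_gap: 0.0
grip_force: 0.0
```

```bash
python3 two.py home 0.5287 -0.0755 0.172; python3 - <<'E'
from h import *
yh=np.radians(106.1); ex=np.array([np.cos(yh-np.pi/2),np.sin(yh-np.pi/2)]); ey=np.array([np.cos(yh),np.sin(yh)])
for n in("top","scene"):
    A=cloud(np.load(f"{n}_home.npz")).reshape(-1,3); d=A[:,:2]-[.5366,-.0992]; x=d@ex;y=d@ey
    k=(abs(x)<.035)&(y>.02)&(y<.07)&(A[:,2]>.15)&(A[:,2]<.19)
    print(n,"ring z",np.median(A[k,2]),"y",np.percentile(y[k],97),"x",np.percentile(x[k],[2,98]),k.sum())
    k=(abs(x)<.012)&(abs(y)<.012)&(A[:,2]>.185); print("head",x[k].mean(),y[k].mean(),np.median(A[k,2]))
E
```

```text
top origin 378 159
scene origin 260 107
[0.5063 0.006  0.2367] [-180.     0.   106.1] [-0.8  0.3 -0.1]
  return _methods._mean(a, axis=axis, dtype=dtype,
  ret = ret.dtype.type(ret / rcount)
Traceback (most recent call last):
IndexError: index -1 is out of bounds for axis 0 with size 0
```

View pics/home.png

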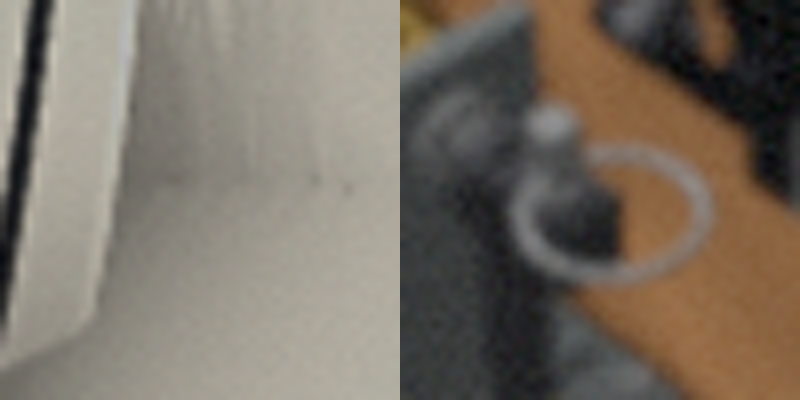

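The pin is home with its ring open and pointing outward; in the scene view the head is at about (279,123) and the bow at about (309,134). The arm blocks the top view. I'm placing the shut fingers over the bow and pushing down.

Request:
send_rows(rows=[[[-35,0,0],0,0],[[-64,0,0],0,0],[[-64,0,0],0,0],[[-64,0,20],0,0],[[-64,0,40],0,0],[[-64,0,50],0,0],[[-64,0,55],0,0],[[-64,0,55],0,0]])

```text
time: 15.83
tool_pos: [0.5236, -0.0556, 0.1812]
ee_rot: [-179.9, -0.1, 106.1]
contact_force: [0.8, 0.8, 0.1]
finger_gap: -0.004
grip_force: 0.0
```

Request:
send_rows(rows=[[[0,0,4],0,0],[[0,0,8],0,0],[[0,0,12],0,0],[[0,0,16],0,0],[[0,0,20],0,0]])

```text
time: 16.25
tool_pos: [0.5243, -0.0551, 0.1626]
ee_rot: [179.9, 0.0, 106.2]
contact_force: [-0.9, 0.1, 4.1]
finger_gap: -0.002
grip_force: 2.2
```

Request:
send_rows(rows=[[[0,0,4],0,0],[[0,0,8],0,0],[[0,0,12],0,0],[[0,0,16],0,0],[[0,0,20],0,0]])

```text
time: 16.67
tool_pos: [0.5244, -0.0558, 0.1422]
ee_rot: [180.0, 0.1, 106.1]
contact_force: [0.6, -3.9, 5.3]
finger_gap: 0.001
grip_force: 2.6
```

Request:
send_rows(rows=[[[0,0,3],0,0],[[0,0,6],0,0],[[0,0,9],0,0],[[0,0,12],0,0],[[0,0,15],0,0],[[0,0,18],0,0],[[0,0,18],0,0]])

```text
time: 17.25
tool_pos: [0.5234, -0.0547, 0.1232]
ee_rot: [-179.9, -0.1, 106.1]
contact_force: [-0.7, -0.2, 0.5]
finger_gap: -0.001
grip_force: 0.0
```

The force has dropped to zero, so the ring has thrown over. I'm backing out and checking.

Request:
send_rows(rows=[[[15,0,0],0,0],[[40,0,-10],0,0],[[75,0,-45],0,0],[[110,0,-85],0,0],[[150,0,-110],0,0],[[180,0,-120],0,0],[[190,0,-120],0,0],[[190,0,-120],0,0]])

```text
time: 17.92
tool_pos: [0.4699, 0.1314, 0.2466]
ee_rot: [179.8, -0.0, 106.4]
contact_force: [0.8, 0.0, 0.2]
finger_gap: 0.002
grip_force: 0.0
```

```bash
python3 two.py shut 0.5366 -0.0992 0.15
```

```text
top origin 387 157
scene origin 254 109
[0.4705 0.1287 0.2446] [180.    0.  106.3] [-0.5  0.4 -0.8]
```

View pics/shut.png

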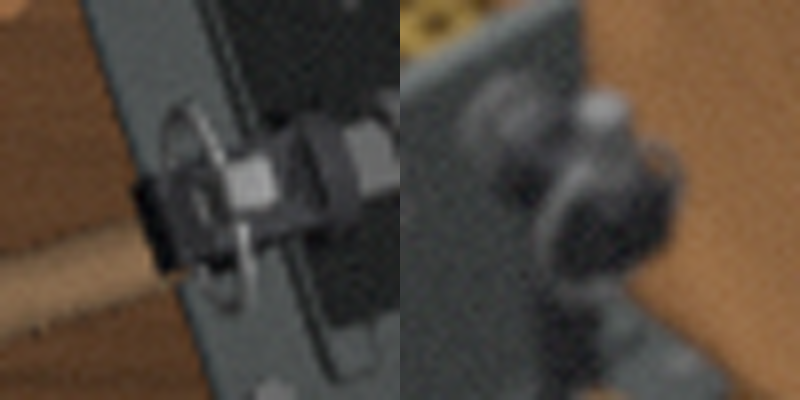

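The ring hangs edge-on around the boss, in the pin's plane (top view, from about (410,170) to (416,195)). It is shut, and the pin is upright.

Request:
send_rows(rows=[[[0,0,0],0,0],[[0,0,0],0,0],[[0,0,0],0,0],[[0,0,0],0,0]])

```text
time: 18.35
tool_pos: [0.4713, 0.1267, 0.2438]
ee_rot: [-179.9, -0.0, 106.1]
contact_force: [0.6, 0.1, -0.7]
finger_gap: 0.004
grip_force: 0.0
```

```bash
python3 -c "
from cell import r
print(r.close_job())"
```

```text
the job is handed in; nothing more can be done
None
```

The linch pin is home through boss and shaft, its ring looks snapped shut under it in the final pictures, and the job was handed in at about 18 s; the hand-in call returned no verdict.

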